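# Restock the jar rack, oldest at the front

### The job

Put the new jars away in the two-lane wooden rack, first in, first out: bring the jar that already stands in each lane forward, right up to the low front lip, and stand the new jars of its kind from the worktop behind it in the same lane (two tall yellow-capped spice jars, one squat red-lidded jar). Leave the salt shaker, the dropper bottle and the low white pot where they are: they do not belong in the rack. Keep every jar upright, and leave them all standing on the rack's floor.

Things in the scene. Friction and masses are not known exactly. Their poses are not given: they have to be found in the camera images.
- jar_rack: Fixed beech rack, 187x184 mm. Origin: centre of underside; x runs from low front lip (robot side) to back board, z up; yaw up to 0.4 rad. Floor z=14. Inside, lanes run from x=-84 (lip, top z=32) to x=84 (back, top z=58) mm between wire rails (top z=41): spice lane centred y=52, 59 mm wide, holds three; red-lid lane centred y=-43, 77 wide, holds two. The 17 mm gap between stays empty.
- spice_old: Spice jar: upright round clear jar, 45 mm across, 107 mm tall, with a mustard-yellow screw cap (the top 21 mm) and a reddish label; about 0.11 kg. Origin at the centre of its underside, z up. The old one: at the start it stands in the rack's spice lane, in the middle or towards the back; it belongs at the front.
- spice_new_a: Spice jar: upright round clear jar, 45 mm across, 107 mm tall, with a mustard-yellow screw cap (the top 21 mm) and a reddish label; about 0.11 kg. Origin at the centre of its underside, z up. New: stands on the worktop. The two new spice jars are alike and may go in either order.
- spice_new_b: Spice jar: upright round clear jar, 45 mm across, 107 mm tall, with a mustard-yellow screw cap (the top 21 mm) and a reddish label; about 0.11 kg. Origin at the centre of its underside, z up. New: stands on the worktop. The two new spice jars are alike and may go in either order.
- redlid_old: Squat round clear jar with grey contents, a cream label and a red screw lid, 60 mm across (lid 55 mm, the top 11 mm), 85 mm tall; about 0.25 kg. Origin at the centre of its underside, z up. The old one: at the start it stands in the rack's red-lid lane, towards the back; it belongs at the front.
- redlid_new: Squat round clear jar with grey contents, a cream label and a red screw lid, 60 mm across (lid 55 mm, the top 11 mm), 85 mm tall; about 0.25 kg. Origin at the centre of its underside, z up. New: stands on the worktop.
- salt_shaker: Look-alike, not for the rack: clear salt shaker with a domed grey cap with holes, 44 mm across, 90 mm tall, on the worktop. Origin at the centre of its underside.
- dropper_bottle: Look-alike, not for the rack: small brown bottle with a black dropper bulb, 33 mm across, 102 mm tall, on the worktop. Origin at the centre of its underside.
- low_pot: Look-alike, not for the rack: low round cream-white pot with a red band, 63 mm across, 34 mm tall, on the worktop. Origin at the centre of its underside.
Mind the look-alikes: they are no part of the job. What is shaped like the spice_old but blue or green is not meant.

How it is judged:
By the outcome, as a careful person would: the job done as asked, in the order asked, and still so for the second after the job is handed in, with the robot touching nothing.
It also fails if it takes over 120 s, if anything falls off the work surface, if the arm or the gripper's body presses on something with over 40 N, if the wrist force passes 120 N, or if a joint passes its speed limit or range.

### The arm

A 6-joint arm with a two-finger parallel gripper is mounted at the origin on a cart in front of the work surface, level with it; the furniture and walls round the work are solid. World frame = base frame: x ahead of the robot, y to its left, z up, the work surface at z = 0. Lengths are in m, angles in rad, forces in N, time in s.
With the tool pointing down it reaches from about 0.4 to 0.825 m from the base axis. Payload 7 kg.
Tool frame: the origin (TCP) lies at the very end of the fingers, on their centre line; the grasp point (between the pads) lies 19 mm behind it; z points along the fingers, x is the direction in which the jaws open and shut, and the axes are right-handed (so a half turn about z gives the same grasp; the last joint's range is limited). The gripper opens to 88 mm and grips with 3 to 60 N. Pads are 19 mm wide; open, the fingers measure 130 mm over their backs; the gripper's body (78 mm by 193 mm) begins 47 mm behind the grasp point.
Start: joints at [1.4, 0.359, 0.012, 0, -1.224, -0.288], TCP at [0.299, 0.605, 0.227] pointing down, gripper open.
Joint ranges: [-3.07, 3.07], [-1.43, 2.12], [-1.02, 1.25], [-3.03, 1.67], [-3.05, -0], [-3.03, 3.03]. Speed limits (rad/s): [2.39, 2.39, 3.01, 3.14, 3.14, 3.14].

### API

Orientations are given as [roll, pitch, yaw] about the fixed x, y, z axes, in that order (R = Rz(yaw) Ry(pitch) Rx(roll)).
In Python, from station import telemetry, grab_frame, arm, regions_of, pinpoint gives the robot as it stands. The module is installed in compiled form; this text tells all that it offers.
- The arm moves only by the shell command python3 -m inch 'ROWS' [FORCE]. ROWS is text: rows parted by semicolons, each of 7 numbers parted by spaces: the opening, from 0 (shut) to 1 (fully open), then the shift along the world's x, y, z in cm, then the turn, a rotation vector about the world's x, y, z in degrees. A call has 1 to 12 rows; each row is the pose to reach, as a shift and turn from the pose measured when the call began; what a row does not reach only later rows make up. A row lasts 1/8 s, in which the tool goes at most 62.5 mm and 10.7 degrees, less where a joint would pass 70% of its speed; a pose out of reach is approached as far as the arm can. A call with a gripper value outside its range is refused whole. The fingers move at their own pace and stop on an object; FORCE is the grip in N (left out, the last holds). Time passes only in rows, so rows that repeat a pose let the fingers close. It gives the time, the measured TCP pose, the force and the opening at its end, in the units of the state.
- telemetry.get_state(): the state, without advancing time (a new reading comes with each control period).
- grab_frame(name): name is "side" or "top" or "wrist"; returns a dict with "pixels" (480x640x3 uint8, red, green, blue), "fx", "fy", "cx", "cy" (pixels), "R" (3x3) and "t" (3): a world point X has camera coordinates R X + t. Camera axes: x right, y down, z forward; pixel columns grow to the right and rows downward; lengths in m; the calibration is good to about 2 mm. A picture is of the moment at which its call begins. There is no depth.
- arm.job_done(): hands the job in, once; it reports no verdict.
Trained networks look in the newest picture that a camera, given by its name, has taken for a name from the list of things; names that differ only in an ending like _2 or _b are one class to them, and where a whole thing is asked for, a point or a joint stands for the part that bears it (a point fixed in the world has none). Each returns a list of dicts, best first, with "p" (0 to 1); they miss things now and then, are a little off and sometimes report something else, mostly with a low value. They report only what shows in the picture. A call takes as long as a camera call. They do not tell look-alikes from the thing itself.
- regions_of(camera, name): "pixels" (480x640 bool, what is visible of it) and "bbox" ([left, top, right, bottom] in pixels, round what is visible of it).
- pinpoint(camera, name): "location" ([column, row] in pixels: a listed point, or the origin of a listed thing).
The state is a dict: "t": time; "q": joint angles; "qd": joint speeds; "joint_efforts": joint torques, N m; "eef_pos": TCP position; "ee_rot": TCP orientation; "force": force on the tool from outside, world axes, zero at the start; "moment": the same for the moment, N m; "width": finger opening in m.
Only numpy, scipy, OpenCV 4.12 (cv2) and the standard library are available. Lean on these libraries where they do the work, as an engineer would, in place of code of your own. Each camera call takes 0.05 s, during which the arm holds its last target. There are 200 camera calls.

## Working session

There is one attempt and no reset: what is moved stays moved. The work goes in short steps, Python scripts to look and compute and a shell command to move; the robot and the scene stay as the last step left them, time stands still between calls to the robot, and variables do not carry over. Pictures are saved under pics/ and viewed, about 12 in all and at most 16, crops included, and the job is handed in when it is done.

```bash
mkdir -p pics; cat > h.py <<'E'
import numpy as np, cv2
from station import telemetry, grab_frame, arm, regions_of, pinpoint
def save(f,n): cv2.imwrite('pics/'+n, f["pixels"][:,:,::-1])
def ray(f,uv,z):
    d=np.array([(uv[0]-f["cx"])/f["fx"],(uv[1]-f["cy"])/f["fy"],1.]);R=np.array(f["R"]);t=np.array(f["t"])
    o=-R.T@t; d=R.T@d; return o+d*(z-o[2])/d[2]
def proj(f,X):
    c=np.array(f["R"])@np.array(X)+np.array(f["t"]); return np.array([f["fx"]*c[0]/c[2]+f["cx"],f["fy"]*c[1]/c[2]+f["cy"]])
E
python3 - <<'E'
from h import *
np.set_printoptions(precision=3,suppress=True)
print(telemetry.get_state())
for c in ["top","side"]:
    f=grab_frame(c); save(f,c+"0.png"); R=np.array(f["R"]);print(c,-R.T@np.array(f["t"]),R[2],f["fx"])
    for n in ["jar_rack","spice_old","redlid_old","salt_shaker","dropper_bottle","low_pot"]:
        z=0
        for r in pinpoint(c,n)[:5]: print(n,"%.2f"%r["p"],np.array(r["location"]),"z0",ray(f,r["location"],0)[:2],"z14",ray(f,r["location"],.014)[:2])
        for r in regions_of(c,n)[:5]: print("   reg %.2f"%r["p"],r["bbox"])
E
```

```text
{'t': 0.0, 'q': array([ 1.4  ,  0.359,  0.011, -0.   , -1.224, -0.288]), 'qd': array([ 0.001, -0.001, -0.   ,  0.002, -0.   ,  0.   ]), 'joint_efforts': array([  0.002, -58.272,  29.305,   6.997,   0.007,  -0.   ]), 'eef_pos': array([0.299, 0.605, 0.226]), 'ee_rot': array([-3.141, -0.002, -2.03 ]), 'force': array([ 0.053, -0.52 ,  0.376]), 'moment': array([-0.005, -0.015, -0.02 ]), 'width': 0.08809088005891813}
top [0.268 0.082 1.257] [ 0.198 -0.002 -0.98 ] 585.8772393835538
jar_rack 0.58 [289.5 245.5] z0 [0.509 0.151] z14 [0.507 0.151]
   reg 0.57 [236.1, 187.6, 344.3, 297.8]
spice_old 0.90 [271.1 228.8] z0 [0.546 0.193] z14 [0.543 0.191]
spice_old 0.58 [207.2 259.8] z0 [0.476 0.33 ] z14 [0.474 0.327]
spice_old 0.57 [364.4 257.4] z0 [ 0.484 -0.012] z14 [ 0.482 -0.011]
   reg 0.73 [254.9, 207.2, 278.2, 238.6]
   reg 0.72 [192.1, 241.1, 216.6, 270.8]
   reg 0.62 [356.5, 240.1, 384.5, 266.6]
redlid_old 0.69 [290.3 243.1] z0 [0.515 0.15 ] z14 [0.512 0.149]
redlid_old 0.67 [310.1 237. ] z0 [0.529 0.107] z14 [0.526 0.106]
redlid_old 0.36 [426.2 283.6] z0 [ 0.428 -0.145] z14 [ 0.426 -0.142
[... 851 characters left out ...]
.469 0.302]
spice_old 0.76 [312.9 234.2] z0 [0.559 0.213] z14 [0.548 0.185]
spice_old 0.62 [322.2 278.8] z0 [ 0.485 -0.021] z14 [ 0.476 -0.044]
   reg 0.93 [312.0, 234.8, 330.4, 281.4]
   reg 0.85 [256.7, 185.2, 279.6, 230.0]
   reg 0.72 [302.4, 191.7, 321.1, 230.8]
redlid_old 0.90 [316.1 249.7] z0 [0.531 0.124] z14 [0.52  0.098]
   reg 0.63 [305.1, 217.4, 331.6, 245.3]
salt_shaker 0.75 [255.5 212.7] z0 [0.463 0.419] z14 [0.454 0.387]
   reg 0.69 [243.2, 183.8, 264.9, 214.6]
dropper_bottle 0.75 [334.5 338.9] z0 [ 0.412 -0.254] z14 [ 0.403 -0.272]
   reg 0.89 [325.8, 297.5, 346.3, 346.5]
low_pot 0.60 [318.  313.5] z0 [ 0.418 -0.155] z14 [ 0.41  -0.175]
   reg 0.67 [303.1, 291.8, 330.2, 320.3]
```

```bash
python3 - <<'E'
import cv2
a=cv2.imread('pics/top0.png');b=cv2.imread('pics/side0.png')
cv2.imwrite('pics/c1.png',cv2.resize(a[170:350,130:530],None,fx=2,fy=2,interpolation=2))
cv2.imwrite('pics/c2.png',cv2.resize(b[150:370,200:440],None,fx=2.7,fy=2.7,interpolation=2))
E
```

```text
(no output)
```

View pics/c1.png

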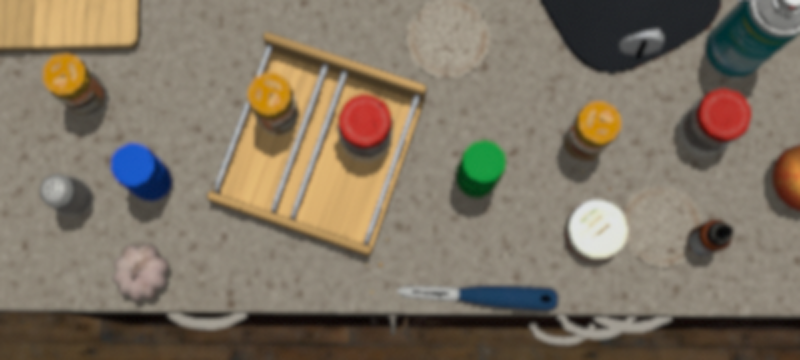

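View pics/c2.png

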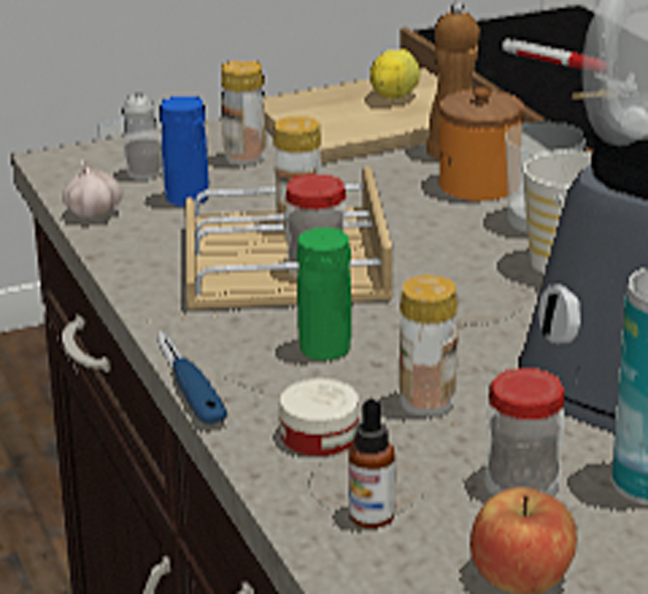

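The top crop (2x, offset 130,170) shows these yellow caps:
- (68,76) on the worktop at left.
- (271,96) in the rack.
- (599,124) on the worktop at right.

The red lids are at (366,123) in the rack and (723,115) on the worktop. These could be mistaken for the jars I want: the blue jar (140,170), green jar (482,168), salt shaker (60,192), white pot (598,230), dropper (712,235), apple (795,178) and teal can (745,40). The choice is the three yellow caps and two red lids. Next I'll fit their poses.

```bash
cat >> h.py <<'E'
from scipy.optimize import least_squares
def blob(f,seed,col,win=16):
    hsv=cv2.cvtColor(f["pixels"],cv2.COLOR_RGB2HSV).astype(int);h,s,v=hsv[...,0],hsv[...,1],hsv[...,2]
    m=((h>=14)&(h<=27)&(s>185)&(v>90)) if col=='y' else (((h<=6)|(h>=172))&(s>150)&(v>80))
    w=np.zeros_like(m);x,y=map(int,seed);w[max(0,y-win):y+win,max(0,x-win):x+win]=1
    n,l,st,c=cv2.connectedComponentsWithStats((m&w).astype(np.uint8))
    i=1+np.argmax(st[1:,4]);return c[i],st[i]
def capc(f,xy,r,z0,z1):
    a=np.linspace(0,2*np.pi,40);P=[proj(f,[xy[0]+r*np.cos(t),xy[1]+r*np.sin(t),z]) for t in a for z in(z0,z1)]
    m=cv2.moments(cv2.convexHull(np.array(P,np.float32)));return np.array([m['m10'],m['m01']])/m['m00']
def locate(obs,col,base):  # obs: list of (frame,centroid)
    r,z0,z1=(.0215,.086,.107) if col=='y' else (.0275,.074,.085)
    z0+=base;z1+=base
    F=lambda p:np.concatenate([capc(f,p,r,z0,z1)-c for f,c in obs])
    s=least_squares(F,ray(*[obs[0][0],obs[0][1]],z1)[:2]);return s.x,s.fun
E
cat > look.py <<'E'
from h import *
np.set_printoptions(precision=4,suppress=True)
T=grab_frame("top");S=grab_frame("side")
for n,col,a,b,z in [("sA",'y',(164,208),(290,178),0),("sOld",'y',(265.5,218),(310,198),.014),("sB",'y',(429.5,232),(358.5,260),0),("rOld",'r',(313,231.5),(317,220),.014),("rNew",'r',(491.5,227.5),(394,295),0)]:
    ca,sa=blob(T,a,col);cb,sb=blob(S,b,col)
    print(n,locate([(T,ca),(S,cb)],col,z),"toponly",locate([(T,ca)],col,z)[0],sa[2:],sb[2:])
c=np.array([[212,198],[368,250],[424,90],[268,38]])/2+[130,170]
loc=np.array([[-.0935,.092,.032],[-.0935,-.092,.032],[.0935,-.092,.058],[.0935,.092,.058]])
def W(p,l): cs,sn=np.cos(p[2]),np.sin(p[2]);return [p[0]+cs*l[0]-sn*l[1],p[1]+sn*l[0]+cs*l[1],l[2]]
s=least_squares(lambda p:np.concatenate([proj(T,W(p,l))-u for l,u in zip(loc,c)]),[.5,.15,-.3]);print(s.x,s.fun)
E
python3 look.py
```

```text
sA (array([0.5713, 0.404 ]), array([ 1.1687, -1.6002, -3.5264, -3.8395])) toponly [0.5679 0.4062] [ 22  21 250] [5 3 6]
sOld (array([0.5428, 0.1953]), array([ 0.5176,  0.6123, -0.6175, -5.6461])) toponly [0.5441 0.1964] [ 20  22 251] [8 1 8]
sB (array([ 0.5245, -0.1447]), array([ 4.8601, -1.9776, -2.0226, -5.9361])) toponly [ 0.5203 -0.1347] [ 22  21 256] [8 3 8]
rOld (array([0.5233, 0.1006]), array([ 0.1768, -0.2092, -0.2783, -0.1461])) toponly [0.5228 0.1009] [ 25  26 523] [ 22  13 211]
rNew (array([ 0.5359, -0.2699]), array([ 0.5607,  0.4401,  0.0213, -1.222 ])) toponly [ 0.5368 -0.2687] [ 26  27 527] [ 27  19 344]
[ 0.5089  0.1504 -0.3242] [-2.7857  1.0183  1.5958  3.439   2.5858 -1.6841 -1.4208 -3.1108]
```

```bash
sed -i 's/s>185)/s>smin)/;s/col,win=16)/col,win=16,smin=185)/' h.py; sed -i "s/cb,sb=blob(S,b,col)/cb,sb=blob(S,b,col,16,140)/" look.py
cat >> look.py <<'E'
im=cv2.resize(T["pixels"][175:310,225:360,::-1],None,fx=4,fy=4,interpolation=2).copy()
def P(l,col):
    u=(proj(T,W(s.x,l))-[225,175]+.5)*4;cv2.circle(im,tuple(int(v) for v in u),2,col,-1)
for l in loc: P(l,(255,0,0))
for y in(.092,-.092):
  for x in np.linspace(-.0935,.0935,40): P([x,y,0],(255,255,0))
for y in (.052-.0295,.052+.0295,-.043-.0385,-.043+.0385):
  for x in np.linspace(-.084,.084,40): P([x,y,.041],(255,0,255))
for x,z in((-.084,.032),(.084,.058)):
  for y in np.linspace(-.092,.092,40): P([x,y,z],(0,255,0))
cv2.imwrite('pics/rack.png',im)
E
python3 look.py
```

```text
sA (array([0.5673, 0.4064]), array([-0.0266,  0.2321,  0.1776, -0.3199])) toponly [0.5678 0.4063] [ 22  21 250] [ 15  11 127]
sOld (array([0.5445, 0.1959]), array([ 0.1883, -0.1555, -0.2426, -0.561 ])) toponly [0.5441 0.1963] [ 20  22 252] [ 17  12 168]
sB (array([ 0.5208, -0.136 ]), array([ 0.616 , -0.2299, -0.612 , -0.7801])) toponly [ 0.5203 -0.1347] [ 22  21 255] [ 20  18 256]
rOld (array([0.5232, 0.1005]), array([ 0.1421, -0.1972, -0.2943, -0.1321])) toponly [0.5228 0.1008] [ 26  26 525] [ 22  13 213]
rNew (array([ 0.5358, -0.27  ]), array([ 0.6181,  0.4824,  0.0503, -1.1786])) toponly [ 0.5368 -0.2688] [ 26  27 525] [ 27  19 342]
[ 0.5089  0.1504 -0.3242] [-2.7857  1.0183  1.5958  3.439   2.5858 -1.6841 -1.4208 -3.1108]
```

View pics/rack.png

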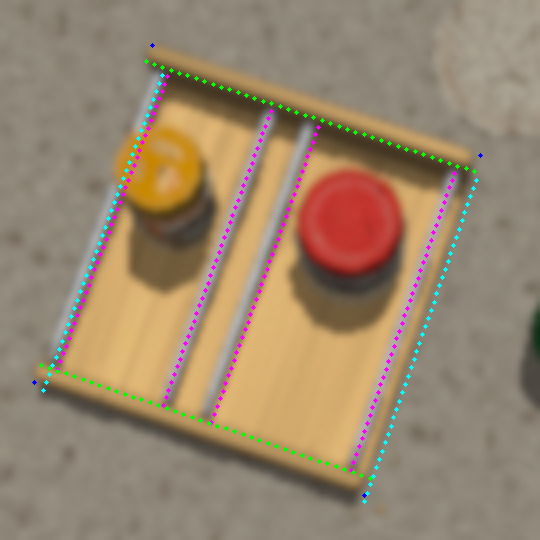

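```bash
cat > rack.py <<'E'
from h import *
T=grab_frame("top")
def W(p,l): cs,sn=np.cos(p[2]),np.sin(p[2]);return [p[0]+cs*l[0]-sn*l[1],p[1]+sn*l[0]+cs*l[1],l[2]]
L=[((155,80),(55,350),'y',.084,.0385),((270,112),(172,402),'y',.020,.0385),((308,128),(208,415),'y',-.002,.0385),((452,178),(357,465),'y',-.084,.0385),
 ((160,43),(465,152),'x',.0935,.058),((170,68),(465,173),'x',.084,.058)]
def res(p):
    o=[]
    for a,b,k,v,z in L:
        e=[proj(T,W(p,[q,v,z] if k=='y' else [v,q,z])) for q in(-.08,.08)]
        d=(e[1]-e[0])/np.linalg.norm(e[1]-e[0])
        for c in(a,b):
            w=np.array(c)/4+[225,175]-.4-e[0]; o.append(d[0]*w[1]-d[1]*w[0])
    return np.array(o)
s=least_squares(res,[.5,.15,-.3],loss='soft_l1');p=s.x;print(p.round(4),res(p).round(1))
cs,sn=np.cos(p[2]),np.sin(p[2])
for n,x,y in [("sA",.5673,.4064),("sOld",.5445,.1959),("sB",.5208,-.136),("rOld",.5232,.1005),("rNew",.5358,-.27)]:
    dx,dy=x-p[0],y-p[1];print(n,"rack frame mm",round(1e3*(cs*dx+sn*dy),1),round(1e3*(-sn*dx+cs*dy),1))
for n,x,y in [("spice1",-.0605,.052),("spice2",-.013,.052),("spice3",.0345,.052),("red1",-.053,-.043),("red2",.011,-.043)]:
    print(n,np.round(W(p,[x,y,0])[:2],4))
E
python3 rack.py
```

```text
[ 0.5094  0.1523 -0.3201] [-0.6 -0.4 -0.3  1.3 -0.2  0.4 -0.3  0.6  1.4 -0.6  0.6 -1.2]
sA rack frame mm -25.0 259.4
sOld rack frame mm 19.6 52.5
sB rack frame mm 101.5 -270.0
rOld rack frame mm 29.4 -44.8
rNew rack frame mm 157.9 -392.5
spice1 [0.4683 0.2207]
spice2 [0.5134 0.2057]
spice3 [0.5585 0.1908]
red1 [0.4456 0.1281]
red2 [0.5063 0.108 ]
```

```bash
python3 -m inch '0.75 6 -10 0 0 0 8;0.75 12 -20 0 0 0 8;0.75 18 -30 0 0 0 8;0.75 24.5 -40.9 0 0 0 8;0.75 24.5 -40.9 0 0 0 8;0.75 24.5 -40.9 0 0 0 8;0.75 24.5 -40.9 0 0 0 8;0.75 24.5 -40.9 0 0 0 8;0.75 24.5 -40.9 0 0 0 8;0.75 24.5 -40.9 0 0 0 8;0.75 24.5 -40.9 0 0 0 8;0.75 24.5 -40.9 0 0 0 8' 20
python3 - <<'E'
from h import *
f=grab_frame("wrist");save(f,"w1.png");st=telemetry.get_state();print(st["eef_pos"],st["ee_rot"],f["fx"],-np.array(f["R"]).T@np.array(f["t"]))
print("spice cap proj",proj(f,[.5445,.1959,.121]),"red",proj(f,[.5232,.1005,.099]))
E
```

```text
t: 3.05
eef_pos: [0.5436, 0.1971, 0.2266]
ee_rot: [-3.142, 0.0, -1.888]
force: [-0.4, 1.0, -0.5]
width: 0.0655
[0.54360871 0.19698293 0.22661775] [-3.14154654e+00  8.11338012e-05 -1.88858579e+00] 381.2144571751571 [0.6073112  0.17572296 0.38453655]
spice cap proj [316.11286554 241.7666833 ] red [443.7111172  222.64269908]
```

View pics/w1.png

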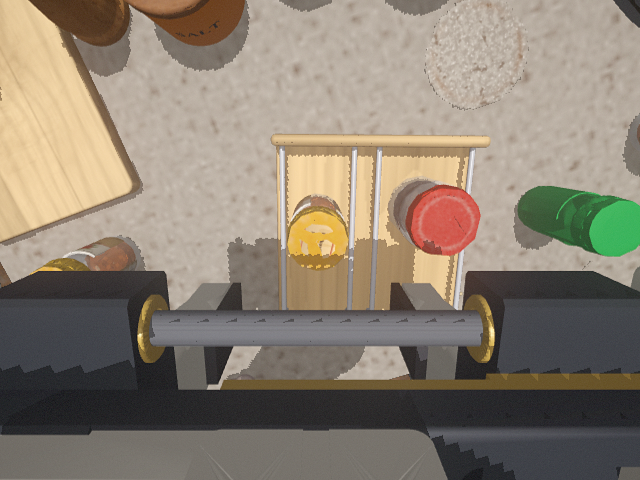

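Wrist view: the spice cap is at (318,238), where I predicted (316,242). The red lid is at (444,220), predicted (444,223). The rails run vertical, so the yaw is right. I'll check the rack fit in this view too.

```bash
python3 - <<'E'
from h import *
f=grab_frame("wrist")
def W(p,l): cs,sn=np.cos(p[2]),np.sin(p[2]);return [p[0]+cs*l[0]-sn*l[1],p[1]+sn*l[0]+cs*l[1],l[2]]
M=[([.0935,.092,.058],(272,136)),([.0935,-.092,.058],(490,136)),([.084,.084,.0385],(283,150)),([.084,.02,.0385],(355,150)),([.084,-.002,.0385],(378,150)),([.084,-.084,.0385],(472,150))]
p=[.5094,.1523,-.3201]
print([(proj(f,W(p,l))-m).round(1) for l,m in M])
s=least_squares(lambda p:np.concatenate([proj(f,W(p,l))-m for l,m in M]),p);print(s.x,s.fun.round(1))
c,b=blob(f,(318,238),'y',40,150);print(c,b,locate([(f,c)],'y',.014)[0])
c,b=blob(f,(444,220),'r',50);print(c,b,locate([(f,c)],'r',.014)[0])
E
```

```text
[array([-3.9,  0.1]), array([1.4, 0.8]), array([-2.8, -2.1]), array([-2. , -1.9]), array([-0. , -1.8]), array([-0.8, -1.5])]
[ 0.50809015  0.15125304 -0.31751779] [-2.4  1.6  2.8  1.6 -1.4 -0.7 -0.7 -0.7  1.3 -0.7  0.4 -0.7]
[316.813062   239.68954094] [ 288  208   60   63 2113] [0.54399193 0.19543262]
[445.58732212 223.05692109] [ 422  199   48   47 1546] [0.52069816 0.09829816]
```

```bash
python3 -m inch '0.75 0 -0.1 -5 0 0 0;0.75 0 -0.1 -10 0 0 0;0.75 0 -0.1 -15.4 0 0 0;0.75 0 -0.1 -15.4 0 0 0;0.75 0 -0.1 -15.4 0 0 0;0.3 0 -0.1 -15.4 0 0 0;0.3 0 -0.1 -15.4 0 0 0;0.3 0 -0.1 -15.4 0 0 0;0.3 0 -0.1 -15.4 0 0 0;0.3 0 -0.1 -15.4 0 0 0;0.3 0 -0.1 -15.4 0 0 0' 20; python3 - <<'E'
from h import *
f=grab_frame("wrist");save(f,"w2.png");print(telemetry.get_state()["eef_pos"])
E
```

```text
t: 4.53
eef_pos: [0.5443, 0.1961, 0.0738]
ee_rot: [-3.14, 0.001, -1.888]
force: [-1.0, 0.4, 6.2]
width: 0.0445
[0.5442456  0.19610272 0.07383227]
```

```bash
python3 -m inch '0.3 0 0 0.4 0 0 0;0.3 0 0 0.5 0 0 0;0.3 -2 0.66 0.5 0 0 0;0.3 -4 1.32 0.5 0 0 0;0.3 -6 1.95 0.5 0 0 0;0.3 -7 2.25 0.5 0 0 0;0.3 -7 2.25 0.5 0 0 0;0.3 -7 2.25 0.5 0 0 0'; python3 -m inch '0.3 -0.2 0.07 0 0 0 0;0.3 -0.4 0.13 0 0 0 0;0.3 -0.6 0.2 0 0 0 0;0.3 -0.6 0.2 0 0 0 0'
```

```text
t: 5.58
eef_pos: [0.4746, 0.2189, 0.079]
ee_rot: [-3.14, 0.002, -1.888]
force: [0.2, 0.3, -2.9]
width: 0.0444
t: 6.08
eef_pos: [0.4686, 0.2209, 0.079]
ee_rot: [-3.14, 0.002, -1.888]
force: [0.2, -0.3, -1.4]
width: 0.0442
```

```bash
python3 -m inch '0.3 -0.1 0.03 0 0 0 0;0.3 -0.2 0.07 0 0 0 0;0.3 -0.2 0.07 0 0 0 0'; python3 -m inch '0.3 -0.1 0.03 0 0 0 0;0.3 -0.2 0.07 0 0 0 0;0.3 -0.2 0.07 0 0 0 0'
```

```text
t: 6.45
eef_pos: [0.4669, 0.2214, 0.0793]
ee_rot: [-3.139, 0.002, -1.888]
force: [2.7, -3.0, -0.0]
width: 0.0439
t: 6.82
eef_pos: [0.4652, 0.2219, 0.0795]
ee_rot: [-3.139, 0.001, -1.887]
force: [4.7, -4.1, 0.8]
width: 0.0442
```

Contact with the lip. I'll back off slightly, set the jar down and release.

```bash
python3 -m inch '0.3 0.12 -0.04 0 0 0 0;0.3 0.12 -0.04 -0.2 0 0 0;0.3 0.12 -0.04 -0.4 0 0 0;0.3 0.12 -0.04 -0.6 0 0 0;0.3 0.12 -0.04 -0.6 0 0 0'; python3 -m inch '0.75 0 0 0 0 0 0;0.75 0 0 0 0 0 0;0.75 0 0 0 0 0 0;0.75 0 0 4 0 0 0;0.75 0 0 8 0 0 0;0.75 0 0 12 0 0 0;0.75 0 0 12 0 0 0;0.75 0 0 12 0 0 0'; cat > w.py <<'E'
import sys
from h import *
name,x,y=sys.argv[1],float(sys.argv[2]),float(sys.argv[3])
f=grab_frame("wrist");T=grab_frame("top");save(f,"w_"+name+".png");save(T,"t_"+name+".png");print(telemetry.get_state()["eef_pos"])
for c,r in (('y',.014),('r',.014)):
  for g,G in((f,"wrist"),(T,"top")):
    hsv=cv2.cvtColor(g["pixels"],cv2.COLOR_RGB2HSV).astype(int);h,s,v=hsv[...,0],hsv[...,1],hsv[...,2]
    m=((h>=14)&(h<=27)&(s>185)&(v>90)) if c=='y' else (((h<=6)|(h>=172))&(s>150)&(v>80))
    n,l,st,cc=cv2.connectedComponentsWithStats(m.astype(np.uint8))
    for i in range(1,n):
        if st[i,4]>(120 if G=="top" else 700):
            q=locate([(g,cc[i])],c,r)[0];d=q-[.509,.152]
            print(G,c,st[i],"xy",q.round(4),"rack mm",(1e3*np.array([.9495*d[0]-.3136*d[1],.3136*d[0]+.9495*d[1]])).round(1))
E
python3 w.py a 0 0
```

```text
t: 7.45
eef_pos: [0.4669, 0.2217, 0.0741]
ee_rot: [-3.138, 0.002, -1.887]
force: [1.1, -2.5, 5.2]
width: 0.0444
t: 8.45
eef_pos: [0.4665, 0.2215, 0.1936]
ee_rot: [-3.138, 0.002, -1.887]
force: [0.1, -0.2, -0.5]
width: 0.0659
[0.46626938 0.22121051 0.19288644]
top y [138 110  27  27 428] xy [0.7409 0.4368] rack mm [130.8 343.2]
top y [419 222  21  21 252] xy [ 0.5167 -0.1318] rack mm [  96.3 -267. ]
wrist r [ 424   61   92   90 2046] xy [0.5264 0.1031] rack mm [ 31.8 -40.9]
wrist r [ 444   74   60   64 2623] xy [0.522  0.0979] rack mm [ 29.3 -47.3]
top r [180  27  20  15 143] xy [0.9606 0.3727] rack mm [359.6 351.1]
top r [479 214  26  27 532] xy [ 0.5331 -0.2643] rack mm [ 153.5 -387.7]
top r [299 218  26  26 526] xy [0.5228 0.1009] rack mm [ 29.1 -44.2]
```

```bash
python3 -m inch '0.88 2.8 -6 0 0 0 0;0.88 5.6 -12.1 0 0 0 0;0.88 5.6 -12.1 0 0 0 0;0.88 5.6 -12.1 0 0 0 0;0.88 5.6 -12.1 -4 0 0 0;0.88 5.6 -12.1 -8 0 0 0;0.88 5.6 -12.1 -11 0 0 0;0.88 5.6 -12.1 -13.2 0 0 0;0.88 5.6 -12.1 -13.2 0 0 0;0.88 5.6 -12.1 -13.2 0 0 0'; python3 -m inch '0.5 0 0 0 0 0 0;0.5 0 0 0 0 0 0;0.5 0 0 0 0 0 0;0.5 0 0 0 0 0 0;0.5 0 0 0 0 0 0' 30
```

```text
t: 9.8
eef_pos: [0.5226, 0.1012, 0.0616]
ee_rot: [-3.138, 0.0, -1.886]
force: [0.3, 0.4, -0.3]
width: 0.0772
t: 10.42
eef_pos: [0.5227, 0.101, 0.0622]
ee_rot: [-3.138, 0.0, -1.886]
force: [-2.5, -1.2, 5.5]
width: 0.0544
```

```bash
python3 -m inch '0.5 0 0 0.4 0 0 0;0.5 0 0 0.6 0 0 0;0.5 -2 0.7 0.6 0 0 0;0.5 -4 1.4 0.6 0 0 0;0.5 -6 2.05 0.6 0 0 0;0.5 -7.5 2.55 0.6 0 0 0;0.5 -7.5 2.55 0.6 0 0 0;0.5 -7.5 2.55 0.6 0 0 0'; python3 -m inch '0.5 -0.1 0.03 0 0 0 0;0.5 -0.2 0.07 0 0 0 0;0.5 -0.3 0.1 0 0 0 0;0.5 -0.3 0.1 0 0 0 0';python3 -m inch '0.5 -0.1 0.03 0 0 0 0;0.5 -0.2 0.07 0 0 0 0;0.5 -0.2 0.07 0 0 0 0'
```

```text
t: 11.42
eef_pos: [0.4483, 0.1268, 0.0684]
ee_rot: [-3.137, 0.001, -1.885]
force: [-0.1, 0.9, -3.1]
width: 0.0541
t: 11.92
eef_pos: [0.4452, 0.1278, 0.0683]
ee_rot: [-3.138, 0.001, -1.885]
force: [-1.3, -0.1, -3.9]
width: 0.0542
t: 12.3
eef_pos: [0.4433, 0.1284, 0.0684]
ee_rot: [-3.137, 0.001, -1.885]
force: [0.9, -1.2, -3.5]
width: 0.0539
```

```bash
python3 -m inch '0.5 -0.1 0.03 0 0 0 0;0.5 -0.2 0.07 0 0 0 0;0.5 -0.2 0.07 0 0 0 0'; python3 - <<'E'
from h import *
f=grab_frame("side");save(f,"s3.png")
cv2.imwrite('pics/s3c.png',cv2.resize(f["pixels"][160:300,230:400,::-1],None,fx=4,fy=4,interpolation=2))
E
```

```text
t: 12.68
eef_pos: [0.4423, 0.1289, 0.0688]
ee_rot: [-3.136, 0.001, -1.884]
force: [6.9, -5.1, -3.9]
width: 0.0539
```

View pics/s3c.png

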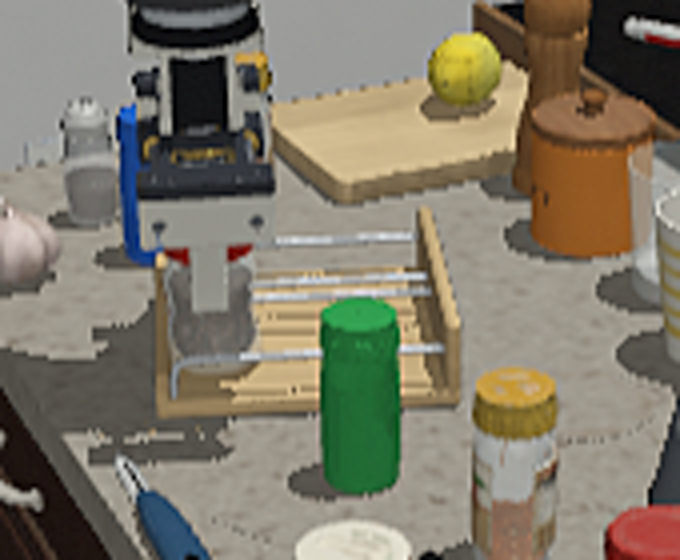

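The red jar is held upright against the lip, with contact of about 8 N. Lower and release.

```bash
python3 -m inch '0.5 0.1 -0.03 0 0 0 0;0.5 0.1 -0.03 -0.2 0 0 0;0.5 0.1 -0.03 -0.4 0 0 0;0.5 0.1 -0.03 -0.6 0 0 0;0.5 0.1 -0.03 -0.7 0 0 0;0.5 0.1 -0.03 -0.7 0 0 0'; python3 -m inch '0.88 0 0 0 0 0 0;0.88 0 0 0 0 0 0;0.88 0 0 0 0 0 0;0.88 0 0 4 0 0 0;0.88 0 0 8 0 0 0;0.88 0 0 12 0 0 0;0.88 0 0 15.8 0 0 0;0.88 0 0 15.8 0 0 0;0.88 0 0 15.8 0 0 0'; python3 - <<'E'
from h import *
T=grab_frame("top")
# teal can top-ish bbox and others near rNew
print(ray(T,(503,172),.2),ray(T,(503,205),.0),ray(T,(484,205),0),ray(T,(484,195),.2))
print(ray(T,(530,260),.05), ray(T,(518,255),.04))
E
```

```text
t: 13.48
eef_pos: [0.4435, 0.1287, 0.0622]
ee_rot: [-3.135, 0.001, -1.884]
force: [-1.1, -0.9, 4.6]
width: 0.0539
t: 14.6
eef_pos: [0.4431, 0.1286, 0.2197]
ee_rot: [-3.136, 0.001, -1.884]
force: [-0.7, 0.3, -0.8]
width: 0.0768
[ 0.6154618  -0.25973231  0.2       ] [ 0.60466101 -0.32024045  0.        ] [ 0.60430903 -0.27807139  0.        ] [ 0.57018111 -0.22174453  0.2       ]
[ 0.47302145 -0.35437871  0.05      ] [ 0.48521013 -0.33330932  0.04      ]
```

```bash
python3 -m inch '0.95 2 -6 0 0 0 5;0.95 4 -12 0 0 0 10;0.95 6 -18 0 0 0 15;0.95 8 -24 0 0 0 20;0.95 9.2 -30 0 0 0 25;0.95 9.2 -36 0 0 0 25;0.95 9.2 -39.8 0 0 0 25;0.95 9.2 -39.8 0 0 0 25;0.95 9.2 -39.8 0 0 0 25;0.95 9.2 -39.8 0 0 0 25;0.95 9.2 -39.8 0 0 0 25;0.95 9.2 -39.8 0 0 0 25'; sed -i "s/(('y',.014),('r',.014))/(('y',x),('r',y))/" w.py; python3 w.py b 0 0
```

```text
t: 16.15
eef_pos: [0.5351, -0.269, 0.2196]
ee_rot: [-3.136, -0.0, -1.446]
force: [0.3, -1.0, 0.4]
width: 0.0832
[ 0.53508384 -0.26921872  0.2194897 ]
top y [138 110  27  27 486] xy [0.7484 0.442 ] rack mm [136.4 350.5]
top y [152 197  22  21 249] xy [0.5674 0.4062] rack mm [-24.3 259.7]
top y [241 244  21  22 262] xy [0.4714 0.2229] rack mm [-57.9  55.5]
wrist r [283 199  69  67 738] xy [ 0.5445 -0.2707] rack mm [ 166.3 -390.2]
wrist r [ 294  213   46   45 1080] xy [ 0.5336 -0.2703] rack mm [ 155.8 -393.2]
top r [180  27  20  14 136] xy [0.969  0.3764] rack mm [366.4 357.3]
top r [285 256  26  27 544] xy [0.4459 0.1298] rack mm [-52.9 -40.9]
```

View pics/w_b.png

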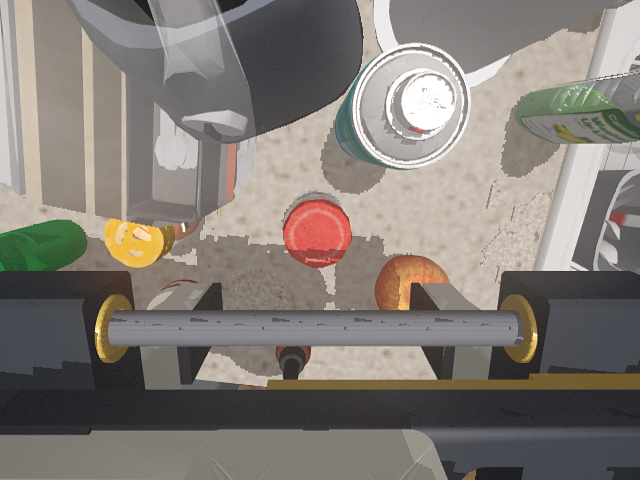

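The red lid is centred at (317,233) in the wrist view. The can stands behind it at (410,105) with clearance. The blender looms at top left, so I'll check its distance.

```bash
python3 - <<'E'
from h import *
f=grab_frame("wrist");T=grab_frame("top")
print("lid",ray(f,(317.5,233),.081))
print("sB cap",ray(f,(135,242),.1))
for z in(0,.1,.2,.3): print(z,"blender low edge",ray(T,(440,204),z)[:2],ray(T,(405,184),z)[:2],"wrist left jug edge",ray(f,(200,220),z)[:2],ray(f,(30,190),z)[:2],ray(f,(230,140),z)[:2])
S=grab_frame("side")
cv2.imwrite('pics/c4.png',np.hstack([cv2.resize(T["pixels"][90:260,370:540,::-1],(400,400)),cv2.resize(S["pixels"][100:340,330:570,::-1],(400,400))]))
E
```

```text
lid [ 0.53612167 -0.27097733  0.081     ]
sB cap [ 0.51642674 -0.13539214  0.1       ]
0 blender low edge [ 0.60578481 -0.18052376] [ 0.65127332 -0.10381574] wrist left jug edge [ 0.51708847 -0.15474677] [0.52635432 0.01302326] [ 0.59831224 -0.1793018 ]
0.1 blender low edge [ 0.57893889 -0.1596666 ] [ 0.62080835 -0.08906144] wrist left jug edge [ 0.53924395 -0.18292364] [ 0.54605705 -0.05956384] [ 0.59896706 -0.20097873]
0.2 blender low edge [ 0.55209297 -0.13880945] [ 0.59034339 -0.07430715] wrist left jug edge [ 0.56139943 -0.21110051] [ 0.56575978 -0.13215093] [ 0.59962188 -0.22265566]
0.3 blender low edge [ 0.52524706 -0.11795229] [ 0.55987842 -0.05955285] wrist left jug edge [ 0.58355492 -0.23927737] [ 0.58546251 -0.20473803] [ 0.60027671 -0.24433259]
```

View pics/c4.png

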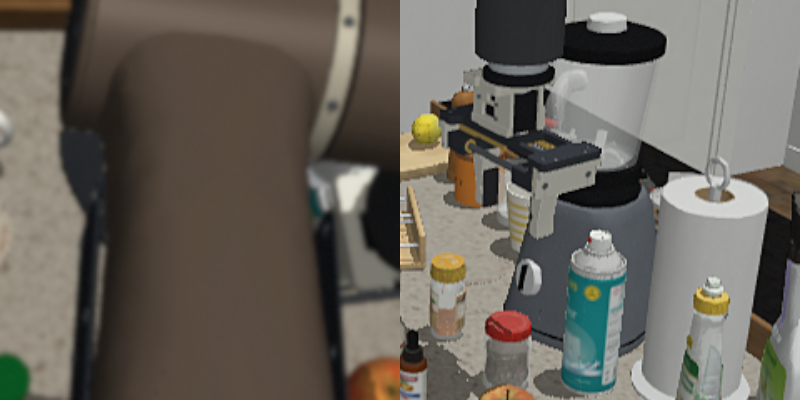

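```bash
python3 - <<'E'
from h import *
S=grab_frame("side");T=grab_frame("top")
def P(f): return np.diag([1,1,1])@np.array([[f["fx"],0,f["cx"]],[0,f["fy"],f["cy"]],[0,0,1]])@np.c_[np.array(f["R"]),np.array(f["t"])]
def tri(a,b):
    X=cv2.triangulatePoints(P(T),P(S),np.array(a,float).reshape(2,1),np.array(b,float).reshape(2,1)).ravel();X=X[:3]/X[3];print(X,proj(T,X)-a,proj(S,X)-b)
tri((450,191),(454,113))
z=cv2.imread('pics/top0.png')[90:260,370:540];cv2.imwrite('pics/c5.png',cv2.resize(z,(500,500)))
E
```

```text
[ 0.61923317 -0.16835489  0.38824624] [ 31.33593628 -59.08852068] [-41.28968186  11.38402873]
```

View pics/c5.png

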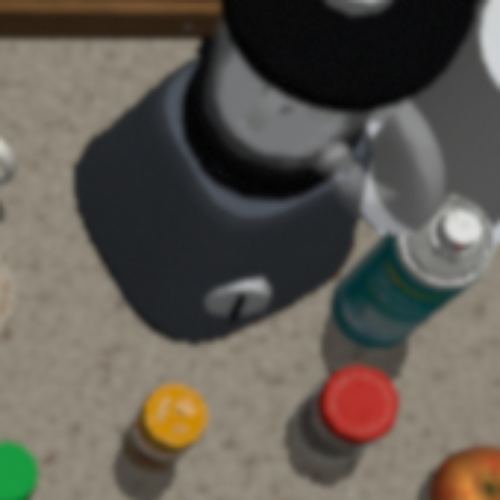

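The near dark shape is the blender's base, at x≈0.60 and beyond, so the can and the blender both clear. Picking the new red jar.

```bash
python3 -m inch '0.95 0.1 -0.2 -4 0 0 0;0.95 0.1 -0.2 -8 0 0 0;0.95 0.1 -0.2 -12 0 0 0;0.95 0.1 -0.2 -15 0 0 0;0.95 0.1 -0.2 -17.1 0 0 0;0.95 0.1 -0.2 -17.1 0 0 0;0.95 0.1 -0.2 -17.1 0 0 0'; python3 -m inch '0.5 0 0 0 0 0 0;0.5 0 0 0 0 0 0;0.5 0 0 0 0 0 0;0.5 0 0 0 0 0 0;0.5 0 0 0 0 0 0' 30; python3 -c "
from station import telemetry as t;print(t.get_state()['q'])"
```

```text
t: 17.38
eef_pos: [0.5365, -0.2719, 0.0492]
ee_rot: [-3.135, -0.001, -1.447]
force: [1.1, -0.0, 0.4]
width: 0.0836
t: 18.0
eef_pos: [0.5369, -0.2716, 0.0497]
ee_rot: [-3.135, -0.001, -1.447]
force: [-0.4, 3.1, 5.6]
width: 0.0547
[-1.44805210e-01  4.04080439e-01 -3.69783003e-01 -1.81259576e-03
 -7.90126899e-01  1.84067285e+00]
```

```bash
python3 -m inch '0.5 0 0 4 0 0 0;0.5 0 0 8 0 0 0;0.5 -2 0 12 0 0 0;0.5 -5 0 16 0 0 0;0.5 -7 6 16 0 0 -5;0.5 -7 12 16 0 0 -10;0.5 -7 18 16 0 0 -15;0.5 -7 24 16 0 0 -20;0.5 -6 30 16 0 0 -25;0.5 -3 36 16 0 0 -25;0.5 -3 37.9 16 0 0 -25;0.5 -3 37.9 16 0 0 -25'; python3 -m inch '0.5 0 0 0 0 0 0;0.5 0 0 0 0 0 0'
```

```text
t: 19.5
eef_pos: [0.5065, 0.1086, 0.2085]
ee_rot: [-3.136, -0.002, -1.881]
force: [0.8, -0.6, -2.9]
width: 0.054
t: 19.75
eef_pos: [0.5061, 0.1077, 0.2082]
ee_rot: [-3.137, -0.003, -1.882]
force: [-0.4, 0.1, -3.3]
width: 0.0545
```

```bash
python3 -m inch '0.5 0.1 0 -4 0 0 0;0.5 0.1 0 -8 0 0 0;0.5 0.1 0 -11 0 0 0;0.5 0.1 0 -12.5 0 0 0;0.5 0.1 0 -13.3 0 0 0;0.5 0.1 0 -13.8 0 0 0;0.5 0.1 0 -13.8 0 0 0;0.5 0.1 0 -13.8 0 0 0'; python3 -m inch '0.5 0 0 -0.2 0 0 0;0.5 0 0 -0.4 0 0 0;0.5 0 0 -0.6 0 0 0;0.5 0 0 -0.7 0 0 0;0.5 0 0 -0.7 0 0 0'
```

```text
t: 20.75
eef_pos: [0.5076, 0.108, 0.0709]
ee_rot: [-3.136, -0.002, -1.882]
force: [0.7, -0.0, -3.0]
width: 0.0546
t: 21.38
eef_pos: [0.5075, 0.108, 0.0638]
ee_rot: [-3.136, -0.002, -1.882]
force: [-0.3, 0.3, -3.1]
width: 0.0547
```

```bash
python3 -m inch '0.5 0 0 -0.1 0 0 0;0.5 0 0 -0.2 0 0 0;0.5 0 0 -0.2 0 0 0'; python3 -m inch '0.5 0 0 -0.1 0 0 0;0.5 0 0 -0.1 0 0 0'
```

```text
t: 21.75
eef_pos: [0.5077, 0.108, 0.0635]
ee_rot: [-3.135, -0.002, -1.881]
force: [-8.1, -0.0, 16.6]
width: 0.0544
t: 22.0
eef_pos: [0.5077, 0.108, 0.0636]
ee_rot: [-3.135, -0.001, -1.881]
force: [-4.7, -0.2, 10.3]
width: 0.0544
```

```bash
python3 -m inch '0.88 0 0 0 0 0 0;0.88 0 0 0 0 0 0;0.88 0 0 0 0 0 0;0.88 0 0 4 0 0 0;0.88 0 0 8 0 0 0;0.88 0 0 12 0 0 0;0.88 0 0 16 0 0 0;0.88 0 0 16 0 0 0;0.88 0 0 16 0 0 0';  python3 -m inch '0.75 1 6 0 0 0 0;0.75 2 12 0 0 0 0;0.75 3 18 0 0 0 0;0.75 4 24 0 0 0 0;0.75 6 29.8 0 0 0 0;0.75 6 29.8 0 0 0 0;0.75 6 29.8 0 0 0 0;0.75 6 29.8 0 0 0 0;0.75 6 29.8 0 0 0 0'; python3 w.py d 0 0.014
```

```text
t: 23.12
eef_pos: [0.5073, 0.1079, 0.223]
ee_rot: [-3.135, -0.001, -1.881]
force: [0.1, 0.4, -0.7]
width: 0.0771
t: 24.25
eef_pos: [0.5674, 0.405, 0.2237]
ee_rot: [-3.135, -0.001, -1.882]
force: [-0.6, 0.3, 1.0]
width: 0.0659
[0.56741701 0.4053017  0.22376675]
wrist y [ 132    0   85   38 2156] xy [0.7392 0.4444] rack mm [126.9 349.8]
top y [138 110  27  27 493] xy [0.7486 0.4421] rack mm [136.6 350.6]
top y [419 222  21  21 255] xy [ 0.5201 -0.1348] rack mm [ 100.5 -268.8]
top y [241 244  21  22 262] xy [0.4714 0.2229] rack mm [-57.9  55.5]
top r [180  27  20  14 136] xy [0.9605 0.3729] rack mm [359.4 351.4]
top r [296 226  25  26 525] xy [0.506  0.1091] rack mm [ 10.6 -41.6]
top r [285 255  26  28 559] xy [0.4445 0.1289] rack mm [-54.  -42.1]
```

View pics/w_d.png

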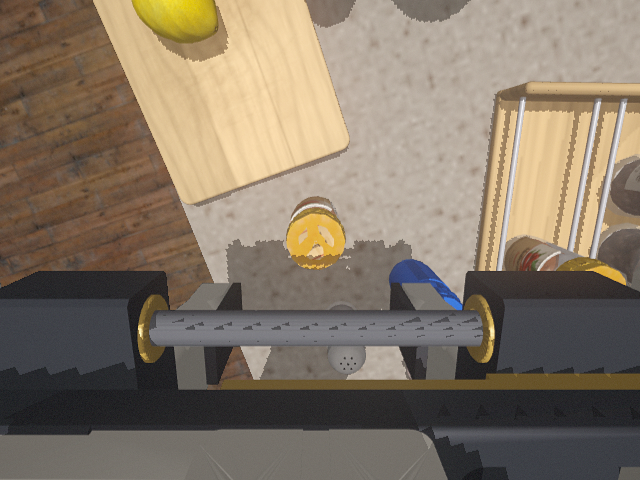

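```bash
python3 - <<'E'
from h import *
f=grab_frame("wrist");T=grab_frame("top");d=cv2.imread('pics/top0.png')
print("sA",ray(f,(316,239),.1));print("blue",ray(T,(197,249),.105),"salt",ray(T,(158,265),.09))
print("spice_old", ray(T,(251.5,255),.118))
E
```

```text
sA [0.56687392 0.40454113 0.1       ]
blue [0.48061901 0.33025175 0.105     ] salt [0.45000475 0.41030492 0.09      ]
spice_old [0.46706323 0.21943205 0.118     ]
```

```bash
python3 -m inch '0.75 0 0 -4 0 0 0;0.75 0 0 -8 0 0 0;0.75 0 0 -12 0 0 0;0.75 0 0 -15 0 0 0;0.75 0 0 -16.3 0 0 0;0.75 0 0 -16.3 0 0 0;0.75 0 0 -16.3 0 0 0'; python3 -m inch '0.3 0 0 0 0 0 0;0.3 0 0 0 0 0 0;0.3 0 0 0 0 0 0;0.3 0 0 0 0 0 0;0.3 0 0 0 0 0 0' 20
```

```text
t: 25.32
eef_pos: [0.5682, 0.4062, 0.0623]
ee_rot: [-3.134, 0.001, -1.881]
force: [-0.2, 0.2, 0.7]
width: 0.0653
t: 25.95
eef_pos: [0.5684, 0.4064, 0.0628]
ee_rot: [-3.133, 0.002, -1.881]
force: [-0.6, -0.2, 5.2]
width: 0.0442
```

```bash
python3 -m inch '0.3 0 0 5 0 0 0;0.3 0 0 10 0 0 0;0.3 0 0 15 0 0 0;0.3 0 -2 16 0 0 0;0.3 -1.5 -8 16 0 0 0;0.3 -3 -14 16 0 0 -0.3;0.3 -5.4 -20.1 16 0 0 -0.5;0.3 -5.4 -20.1 16 0 0 -0.5;0.3 -5.4 -20.1 16 0 0 -0.5;0.3 -5.4 -20.1 16 0 0 -0.5'; python3 -c "
from station import telemetry as t;print(t.get_state()['eef_pos'])"
```

```text
t: 27.2
eef_pos: [0.5146, 0.206, 0.2223]
ee_rot: [-3.134, 0.002, -1.89]
force: [-0.2, 1.0, -0.9]
width: 0.0438
[0.51464367 0.2060457  0.22226471]
```

```bash
python3 -m inch '0.3 0 -0.1 -4 0 0 0;0.3 0 -0.1 -8 0 0 0;0.3 0 -0.1 -11 0 0 0;0.3 0 -0.1 -13 0 0 0;0.3 0 -0.1 -13.8 0 0 0;0.3 0 -0.1 -14.2 0 0 0;0.3 0 -0.1 -14.2 0 0 0;0.3 0 -0.1 -14.4 0 0 0'; python3 -m inch '0.3 0 0 -0.1 0 0 0;0.3 0 0 -0.2 0 0 0;0.3 0 0 -0.2 0 0 0'
```

```text
t: 28.2
eef_pos: [0.5152, 0.2055, 0.0791]
ee_rot: [-3.133, 0.003, -1.889]
force: [0.4, -0.0, -1.3]
width: 0.0443
t: 28.58
eef_pos: [0.5152, 0.2055, 0.0772]
ee_rot: [-3.133, 0.003, -1.889]
force: [0.3, -0.3, -0.6]
width: 0.0445
```

```bash
python3 -m inch '0.3 0 0 -0.1 0 0 0;0.3 0 0 -0.1 0 0 0'; python3 -m inch '0.3 0 0 -0.1 0 0 0;0.3 0 0 -0.1 0 0 0'
```

```text
t: 28.82
eef_pos: [0.5155, 0.2055, 0.0768]
ee_rot: [-3.132, 0.003, -1.889]
force: [-1.4, -0.9, 4.3]
width: 0.0439
t: 29.08
eef_pos: [0.5158, 0.2054, 0.0767]
ee_rot: [-3.131, 0.004, -1.889]
force: [-2.2, -2.1, 8.3]
width: 0.044
```

```bash
python3 -m inch '0.7 0 0 0 0 0 0;0.7 0 0 0 0 0 0;0.7 0 0 0 0 0 0;0.7 0 0 5 0 0 0;0.7 0 0 10 0 0 0;0.7 0 0 15 0 0 0;0.7 0 0 15 0 0 0';  python3 -m inch '0.75 -2 -6 0 0 0 5;0.75 -3 -12 0 0 0 10;0.75 -3 -18 0 0 0 15;0.75 -3 -24 0 0 0 20;0.75 -3 -30 0 0 0 22;0.75 -3 -34.1 0 0 0 22;0.75 0 -34.1 0 0 0 22;0.75 0.3 -34.1 0 0 0 22;0.75 0.3 -34.1 0 0 0 22;0.75 0.3 -34.1 0 0 0 22'; python3 w.py e 0 0.014
```

```text
t: 29.95
eef_pos: [0.5178, 0.2067, 0.2312]
ee_rot: [-3.127, 0.01, -1.888]
force: [-0.1, 0.4, -0.6]
width: 0.0614
t: 31.2
eef_pos: [0.5202, -0.1339, 0.231]
ee_rot: [-3.127, 0.01, -1.504]
force: [-0.8, 0.5, 0.4]
width: 0.0658
[ 0.52042707 -0.13390017  0.23131145]
top y [138 110  27  27 431] xy [0.7469 0.4413] rack mm [135.2 349.3]
top y [241 222  29  44 526] xy [0.4936 0.2151] rack mm [-34.4  55.1]
top y [419 226  21  17 170] xy [ 0.5149 -0.1363] rack mm [  96.  -271.9]
wrist r [   0  198   54   69 1406] xy [0.5081 0.0925] rack mm [ 17.9 -56.8]
wrist r [   0  213   32   43 1014] xy [0.5034 0.1081] rack mm [  8.5 -43.4]
top r [180  27  20  15 142] xy [0.9607 0.3726] rack mm [359.7 351.1]
top r [296 226  23  26 454] xy [0.5066 0.1112] rack mm [ 10.6 -39.5]
top r [285 255  27  27 560] xy [0.4452 0.1283] rack mm [-53.2 -42.5]
```

View pics/w_e.png

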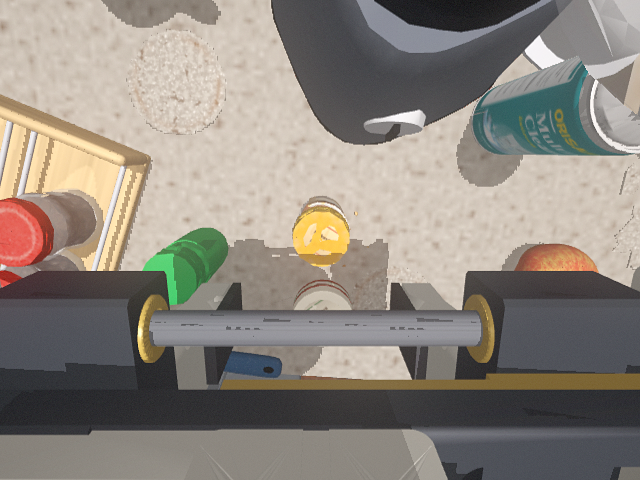

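```bash
python3 - <<'E'
from h import *
from scipy.spatial.transform import Rotation as Q
f=grab_frame("wrist");T=grab_frame("top");st=telemetry.get_state()
print("sB",ray(f,(321,236),.1));print("green",ray(T,(371,253),.105))
R=Q.from_euler('xyz',st["ee_rot"]);print(st["eef_pos"],np.degrees((Q.from_euler('xyz',[np.pi,0,-1.504])*R.inv()).as_rotvec()))
E
```

```text
sB [ 0.52196221 -0.13705639  0.1       ]
green [ 0.47531105 -0.01746359  0.105     ]
[ 0.52061177 -0.13396847  0.23145027] [-0.6350547   0.85228517 -0.00917988]
```

```bash
python3 -m inch '0.75 0.1 -0.25 0 -0.6 0.9 0;0.75 0.1 -0.25 -5 -0.6 0.9 0;0.75 0.1 -0.25 -10 -0.6 0.9 0;0.75 0.1 -0.25 -14 -0.6 0.9 0;0.75 0.1 -0.25 -17 -0.6 0.9 0;0.75 0.1 -0.25 -17 -0.6 0.9 0;0.75 0.1 -0.25 -17 -0.6 0.9 0'; python3 -m inch '0.3 0 0 0 0 0 0;0.3 0 0 0 0 0 0;0.3 0 0 0 0 0 0;0.3 0 0 0 0 0 0;0.3 0 0 0 0 0 0' 20
```

```text
t: 32.28
eef_pos: [0.5226, -0.1365, 0.0625]
ee_rot: [-3.141, 0.0, -1.503]
force: [-0.8, 0.5, 0.9]
width: 0.0655
t: 32.9
eef_pos: [0.5231, -0.1365, 0.0633]
ee_rot: [-3.14, 0.0, -1.503]
force: [-1.2, 1.5, 7.2]
width: 0.0444
```

```bash
python3 -m inch '0.3 0 0 5 0 0 0;0.3 -1 0 10 0 0 0;0.3 -3 1 15 0 0 0;0.3 -3 5 16 0 0 0;0.3 -3 11 16 0 0 -5;0.3 -2 17 16 0 0 -10;0.3 0 23 16 0 0 -15;0.3 2 28 16 0 0 -20;0.3 4.1 32.5 16 0 0 -22.2;0.3 4.1 32.5 16 0 0 -22.2;0.3 4.1 32.5 16 0 0 -22.2;0.3 4.1 32.5 16 0 0 -22.2'; python3 -c "
from station import telemetry as t;print(t.get_state()['eef_pos'])"
```

```text
t: 34.4
eef_pos: [0.5637, 0.1876, 0.2234]
ee_rot: [-3.14, -0.0, -1.891]
force: [-0.5, -0.5, -0.4]
width: 0.0439
[0.56373633 0.18755045 0.22342739]
```

```bash
python3 -m inch '0.3 0.05 0.1 -4 0 0 0;0.3 0.05 0.1 -8 0 0 0;0.3 0.05 0.1 -11 0 0 0;0.3 0.05 0.1 -13 0 0 0;0.3 0.05 0.1 -13.8 0 0 0;0.3 0.05 0.1 -14.2 0 0 0;0.3 0.05 0.1 -14.5 0 0 0;0.3 0.05 0.1 -14.5 0 0 0'; python3 -m inch '0.3 0 0 -0.1 0 0 0;0.3 0 0 -0.1 0 0 0'; python3 -m inch '0.3 0 0 -0.1 0 0 0;0.3 0 0 -0.1 0 0 0'
```

```text
t: 35.4
eef_pos: [0.5644, 0.1887, 0.0789]
ee_rot: [-3.14, 0.0, -1.891]
force: [0.1, -0.7, -0.5]
width: 0.0441
t: 35.65
eef_pos: [0.5646, 0.1888, 0.0782]
ee_rot: [-3.139, 0.001, -1.891]
force: [-0.0, -0.2, -0.4]
width: 0.0441
t: 35.9
eef_pos: [0.5647, 0.1889, 0.0774]
ee_rot: [-3.139, 0.001, -1.891]
force: [-0.8, -0.4, 1.0]
width: 0.0444
```

Contact. Release, lift and retreat to look.

```bash
python3 -m inch '0.7 0 0 0 0 0 0;0.7 0 0 0 0 0 0;0.7 0 0 0 0 0 0;0.7 0 0 5 0 0 0;0.7 0 0 10 0 0 0;0.7 0 0 15 0 0 0;0.7 0 6 15 0 0 0;0.7 0 12 15 0 0 0;0.7 -2 18 15 0 0 0;0.7 -4 23 15 0 0 0;0.7 -4 23 15 0 0 0;0.7 -4 23 15 0 0 0'; python3 w.py g 0.014 0.014; python3 - <<'E'
from h import *
S=grab_frame("side");T=grab_frame("top")
cv2.imwrite('pics/fin.png',np.hstack([cv2.resize(T["pixels"][180:310,225:355,::-1],(400,400),interpolation=2),cv2.resize(S["pixels"][175:295,250:370,::-1],(400,400),interpolation=2)]))
E
```

```text
t: 37.4
eef_pos: [0.5244, 0.4188, 0.227]
ee_rot: [-3.139, 0.0, -1.89]
force: [0.2, 0.1, -0.5]
width: 0.0615
[0.52506476 0.41788842 0.22745783]
wrist y [606  49  34  60 903] xy [0.563 0.189] rack mm [39.7 52.1]
wrist y [ 594  132   46   57 1124] xy [0.512  0.2006] rack mm [-12.4  47.1]
wrist y [ 582  202   52   54 1030] xy [0.4659 0.2142] rack mm [-60.4  45.6]
top y [138 110  27  27 503] xy [0.7431 0.4379] rack mm [132.6 344.9]
top y [258 197  20  23 268] xy [0.5629 0.1898] rack mm [39.3 52.8]
top y [241 222  30  44 546] xy [0.4916 0.213 ] rack mm [-35.6  52.5]
top r [180  27  20  14 136] xy [0.9605 0.3729] rack mm [359.4 351.4]
top r [296 226  25  26 526] xy [0.506  0.1091] rack mm [ 10.6 -41.7]
top r [285 255  26  28 560] xy [0.4445 0.1289] rack mm [-54.  -42.2]
```

View pics/fin.png

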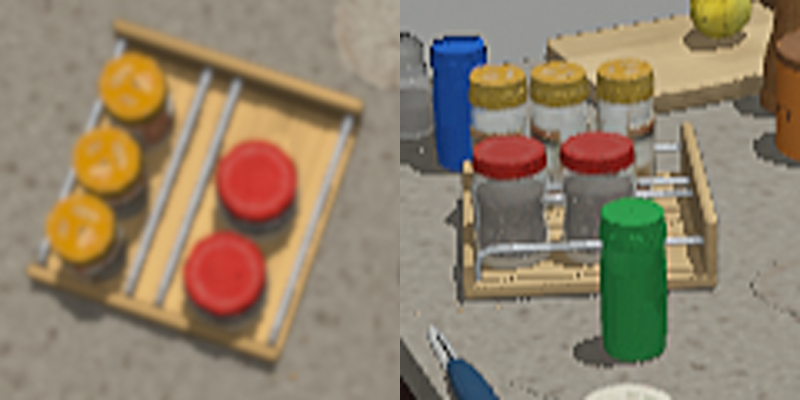

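```bash
python3 -c "
from station import arm,telemetry as t;print(arm.job_done(),t.get_state()['t'])"
```

```text
the job is handed in; nothing more can be done
the job is handed in; nothing more can be done
```

The rack is loaded first in, first out, and the job is handed in, at about 38 s of the 120 s. I brought both old jars forward until I felt them touch the front lip. I then stood the two new spice jars and the new red-lid jar behind them in their lanes. I never gripped the salt shaker, the dropper bottle or the low pot.

The final top and side views show all five jars upright in the right lanes, with the gripper well clear. Measured centres in the rack frame, where x runs from the lip (-84) to the back board (84):

| Lane | Jar centres along x (mm) | Distance off lane centre (mm) |
|---|---|---|
| Spice | about -60, -12, +39 | about 1 in the top view, up to 6 in the wrist view |
| Red-lid | -54, +11 | about 1 |

- **Front gap:** The old spice jar should sit within about 2 mm of the lip. I backed it off about 1 mm after contact before setting it down, so it may not be touching.
- **Camera disagreement:** The wrist camera put the two front spice jars 5–6 mm off lane centre. They were cut off at the edge of that picture, so I trusted the top view, though there those two caps merged into one blob.
- **Look-alikes:** I did not re-measure their positions at the end.

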